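# Release the long tin from the gravity dispenser

## Task

One of the two tin dispensers on the packing table holds a long tin, the other a short one. Press down the paddle of the dispenser with the long tin, so that its gate lifts and the tin rolls out by itself into the catch tray, then let the paddle come back up so that the gate is shut again. Only press the paddle: do not touch the tins or the gates, keep the short tin's gate shut and leave everything else where it stands.

Things in the scene. Friction and masses are not known exactly. Their poses are not given: they have to be found in the camera images.
- long_rack: fixed sheet-metal dispenser of the long tin; the two are alike, often swapped. Base 380 x 124 mm. Origin: on the table; x runs down the lane, away from the robot. In this frame, mm: lever pivot x -70, z 147; posts beside it to z 159 at y +-58; gate blade (36 wide, 66 high) hangs from the lever's far end, shut its lower edge is at x 102, z 43; lane 104 wide inside, sloping 0.17 rad down to +x, ends at x 110, z 30; catch tray x 112 to 263, y +-56, walls 45 to 50 high
- long_lever (a joint): rocking lever of the long tin's dispenser, rad: 0 = at rest, gate shut; grows as the paddle goes down; stop at 0.45. Sprung shut: pressing takes 1 to 4 N at first, 6 to 8 N near the stop. The tin rolls after the rising gate, slips out under it from about 0.25, and at 0.35 or more is in the tray within about 1.5 s; let go, the lever swings back by itself
- long_paddle (a point): black rubber paddle, 56 x 64 x 8 mm, on the robot's end of the long tin's lever. Origin: centre of its top face, 110 mm from the pivot; at rest at x -176, z 178 mm in the dispenser's frame, tilted 0.225 rad, robot side up. Fully pressed it is 49 mm lower (it goes almost straight down, at most 6 mm sideways) and tilts 0.225 rad the other way
- long_tin: long paper-labelled tin, 54 mm diameter, 90 mm long, lying on its side across the lane, against the gate. Origin: its centre; its y axis runs along its length
- short_rack: fixed sheet-metal dispenser of the short tin; the two are alike, often swapped. Base 380 x 124 mm. Origin: on the table; x runs down the lane, away from the robot. In this frame, mm: lever pivot x -70, z 147; posts beside it to z 159 at y +-58; gate blade (36 wide, 66 high) hangs from the lever's far end, shut its lower edge is at x 102, z 43; lane 104 wide inside, sloping 0.17 rad down to +x, ends at x 110, z 30; catch tray x 112 to 263, y +-56, walls 45 to 50 high
- short_lever (a joint): rocking lever of the short tin's dispenser, rad: 0 = at rest, gate shut; grows as the paddle goes down; stop at 0.45. Sprung shut: pressing takes 1 to 4 N at first, 6 to 8 N near the stop. The tin rolls after the rising gate, slips out under it from about 0.25, and at 0.35 or more is in the tray within about 1.5 s; let go, the lever swings back by itself
- short_paddle (a point): black rubber paddle, 56 x 64 x 8 mm, on the robot's end of the short tin's lever. Origin: centre of its top face, 110 mm from the pivot; at rest at x -176, z 178 mm in the dispenser's frame, tilted 0.225 rad, robot side up. Fully pressed it is 49 mm lower (it goes almost straight down, at most 6 mm sideways) and tilts 0.225 rad the other way
- short_tin: short paper-labelled tin, 54 mm diameter, 46 mm long, lying on its side across the lane, against the gate. Origin: its centre; its y axis runs along its length
- soup_tin: upright tin, 66 mm diameter, 100 mm high; loose bystander. Origin: centre of its underside
- fish_tin: flat tin, 84 mm diameter, 36 mm high; loose bystander. Origin: centre of its underside
- bean_tin: upright tin, 74 mm diameter, 110 mm high; loose bystander. Origin: centre of its underside
- jar: glass jar with a screw lid, 64 mm diameter, 110 mm high; loose bystander. Origin: centre of its underside
- milk_carton: carton, 62 x 92 x 160 mm high; loose bystander. Origin: centre of its underside
- pasta_box: cardboard food box, 50 x 100 x 170 mm high; loose bystander. Origin: centre of its underside
There are look-alikes about, which are no part of the job. Leave any black or red look-alike of the long_tin alone.

How it is judged:
On the way, in this order (a step that is already met when the one before it is completed fails the run):
1. the long tin's gate is being lifted by pressing its paddle (value of joint long_lever above 0.1 rad and contact force between the fingers and long_lever_c2 above 0.5 N), for 0.05 s.
2. the long tin has rolled out under the gate into the catch tray (x of long_tin in the frame of long_rack between 0.15 and 0.26 m and y of long_tin in the frame of long_rack between -0.056 and 0.056 m and z of long_tin in the frame of long_rack below 0.06 m), for 0.1 s.
At the end, for the whole second after the job is handed in: the long tin lies at rest (under 30 mm/s) in its dispenser's catch tray; both gates are shut (levers within 0.04 rad of rest); the short tin is within 20 mm of where it was (all of step 2 and linear speed of long_tin below 0.03 m/s and value of joint each of long_lever, short_lever below 0.04 rad and distance of short_tin from where it was at the start of the episode below 0.02 m); the robot touches nothing.
It fails at once if a tin in a dispenser was touched by the robot (contact force between any of the fingers, the arm and long_tin above 0.5 N or contact force between any of the fingers, the arm and short_tin above 0.5 N).
It fails at once if a tin was lifted off its lane or out of its tray (height (world z) of any of long_tin, short_tin above 0.1 m).
It fails at once if a gate was touched by the robot (contact force between any of the fingers, the arm and long_lever_c3 above 0.5 N or contact force between any of the fingers, the arm and short_lever_c3 above 0.5 N).
It fails at once if the short tin's gate was lifted (value of joint short_lever above 0.1 rad).
It fails at once if a bystander was displaced by more than 20 mm (distance of any of soup_tin, fish_tin, bean_tin, jar, milk_carton, pasta_box from where it was at the start of the episode above 0.02 m).
It also fails if it takes over 32 s, if anything falls off the work surface, if the arm or the gripper's body presses on something with over 40 N, if the wrist force passes 120 N, or if a joint passes its speed limit or range.

## Robot

A 6-joint arm with a two-finger parallel gripper is mounted at the origin on the work surface. World frame = base frame: x ahead of the robot, y to its left, z up, the work surface at z = 0. Lengths are in m, angles in rad, forces in N, time in s.
With the tool pointing down it reaches from about 0.25 to 0.775 m from the base axis. Payload 8.9 kg.
Tool frame: the origin (TCP) lies on the centre line of the jaws, within the pads' length; the fingertips stand 17 mm ahead of it and the grasp point (between the pads) lies 2 mm behind it (env.tcp_to_tips is the distance from the TCP to the fingertips, in m); z points along the fingers, y is the line along which they close (so a half turn about z gives the same grasp; the last joint's range is limited). The gripper opens to 85 mm and grips with 20 to 120 N. Pads are 22 mm wide; open, the fingers measure 114 mm over their backs; the gripper's body (76 mm by 85 mm) begins 54 mm behind the grasp point. The pads swing forward as they close: fully open they stand 13 mm farther back than shut.
Start: joints at [-1.322, 0.291, -0.153, 1.127, 0, 1.431], TCP at [0.199, -0.486, 0.248] pointing down, gripper open.
Joint ranges: [-2.52, 2.52], [-0.91, 1.74], [-1.3, 1.37], [-1.96, 2.02], [-1.52, 1.47], [-3.14, 3.14]. Speed limits (rad/s): [2.22, 2.22, 2.79, 3.14, 3.14, 3.14].

## Interface

Orientations are given as a unit quaternion [w, x, y, z].
In Python, from rig import env gives the robot as it stands. The module is installed in compiled form; this text tells all that it offers. Calls block until the motion is done:
- env.movep(position, orientation): joint-space move of the TCP to a pose.
- env.servo_line(position, rate=0.15, rotation=None): straight line of the TCP; rotation=None keeps the orientation; rate is the mean speed in m/s.
- env.movej(angles): joint-space move.
- env.move_gripper(opening, newtons=None): finger opening in m; newtons is the grip in N (None keeps the last); returns when the fingers have stopped.
- env.pause(seconds).
- env.ik(position, orientation): joint angles nearest the present ones, or None.
- env.camera(name): name is "side" or "top"; returns (picture, depth): 400x640x3 uint8, red, green, blue; 400x640 float32, m along the optical axis (not along the pixel's ray), 0 where there is no reading.
- env.camera_info(name): a dict with "fx", "fy", "cx", "cy" (pixels), "eye" and "attitude" of the camera in the world. Camera axes: x right, y down, z forward; pixel columns grow to the right and rows downward; lengths in m; the calibration is good to about 2 mm. A picture is of the moment at which its call begins. camera_info takes no time and is no camera call.
A pose or a line that the arm cannot do raises env.Unreachable and nothing moves.
- env.finish_job(): hands the job in; it is judged then, once.
Trained networks look in the newest picture that a camera, given by its name, has taken for a name from the list of things; names that differ only in an ending like _2 or _b are one class to them, and where a whole thing is asked for, a point or a joint stands for the part that bears it (a point fixed in the world has none). Each returns a list of dicts, best first, with "score" (0 to 1); they miss things now and then, are a little off and sometimes report something else, mostly with a low value. They report only what shows in the picture. A call takes as long as a camera call. They do not tell look-alikes from the thing itself.
- env.look_for(target, camera): "at" ([x, y, z] in m, in world coordinates, good to about 4 mm: the middle of the surface that is visible of it).
Readings, each from a call of its own:
- env.read_time(): time.
- env.read_qpos(): joint angles.
- env.read_qd(): joint speeds.
- env.read_effort(): joint torques, N m.
- env.read_ee_pos(): TCP position.
- env.read_ee_rot(): TCP orientation.
- env.read_contact_force(): force on the tool from outside, world axes, zero at the start.
- env.read_moment(): the same for the moment, N m.
- env.read_grip_width(): finger opening in m.
- env.read_finger_force(): force on a finger pad.
Only numpy, scipy, OpenCV 4.12 (cv2) and the standard library are available. Lean on these libraries where they do the work, as an engineer would, in place of code of your own. Each camera call takes 0.05 s, during which the arm holds its last target. There are 200 camera calls.

## Working session

There is one attempt and no reset: what is moved stays moved. The work goes in short steps, each a Python script; the robot and the scene stay as the last script left them, time stands still between calls to the robot, and variables do not carry over. Pictures are saved under pics/ and viewed, at most 10 in all, crops included, and the job is handed in when it is done.

```bash
mkdir -p pics; cat > h.py <<'E'
from rig import env
import numpy as np, cv2
from scipy.spatial.transform import Rotation as R
def cloud(n,d):
    i=env.camera_info(n); v,u=np.indices(d.shape)
    p=np.stack([(u-i['cx'])/i['fx']*d,(v-i['cy'])/i['fy']*d,d],-1)
    A=np.array(i['attitude'],float)
    M=A if A.shape==(3,3) else R.from_quat(A[[1,2,3,0]]).as_matrix()
    return p@M.T+np.array(i['eye'])
E
python3 - <<'E'
from h import *
for n in ['top','side']:
    p,d=env.camera(n); cv2.imwrite(f'pics/{n}0.png',p[...,::-1]); np.save(n+'_d.npy',d); np.save(n+'_p.npy',p)
    print(n,env.camera_info(n))
    for t in ['long_tin','short_tin','long_paddle','long_rack']:
        print(t,[(np.round(q['at'],3).tolist(),round(q['score'],2)) for q in env.look_for(t,n)])
E
```

```text
top {'fx': 362.83894528688194, 'fy': 362.83894528688194, 'cx': 324.59075752811026, 'cy': 203.57483334520043, 'eye': array([0.56778045, 0.03854353, 1.3104806 ]), 'attitude': array([ 0.01387718, -0.69703024,  0.71668441, -0.0178808 ])}
long_tin [([0.718, 0.41, 0.05], 0.87), ([0.681, 0.189, 0.085], 0.82), ([0.829, 0.032, 0.051], 0.59)]
short_tin [([0.702, -0.174, 0.087], 0.53)]
long_paddle [([0.507, 0.186, 0.158], 0.83)]
long_rack [([0.638, 0.198, 0.044], 0.85)]
side {'fx': 386.81668587493436, 'fy': 386.81668587493436, 'cx': 316.9217988150869, 'cy': 200.2095360856964, 'eye': array([0.42566156, 0.72823415, 0.94309134]), 'attitude': array([ 0.04096809, -0.12923458,  0.92191241, -0.36290157])}
long_tin [([0.718, 0.42, 0.053], 0.97), ([0.673, 0.231, 0.084], 0.69)]
short_tin [([0.702, -0.162, 0.082], 0.64), ([0.51, 0.188, 0.156], 0.27), ([0.542, -0.176, 0.154], 0.22)]
long_paddle [([0.509, 0.191, 0.156], 0.56), ([0.674, 0.022, 0.082], 0.44)]
long_rack [([0.631, 0.206, 0.041], 0.6)]
```

View pics/top0.png

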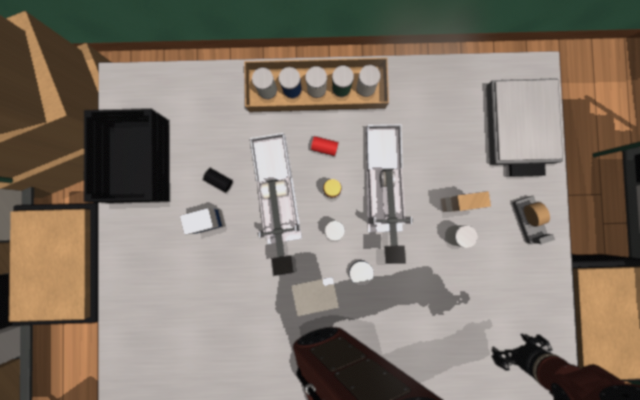

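View pics/side0.png

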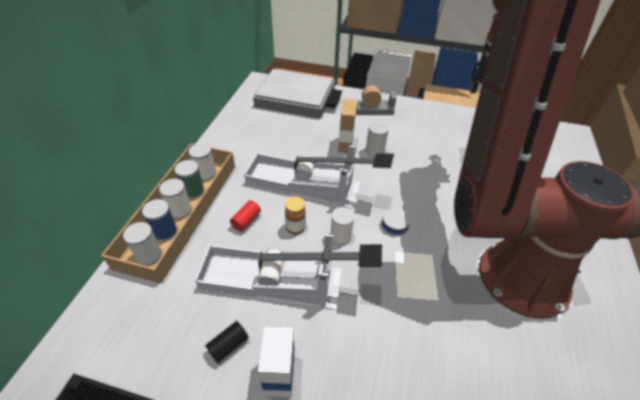

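Candidates in the top picture are the cream tin in the left dispenser (273,187), the tin in the right dispenser (388,178), the black look-alike (217,180) and the red look-alike (323,146). The left tin shows on both sides of its lever, so it looks like the long one. I'll check that in a close crop and measure the left paddle and lever.

```bash
python3 - <<'E'
from h import *
p=np.load('top_p.npy');d=np.load('top_d.npy')
a=cv2.resize(p[120:280,235:310],None,fx=3.6,fy=3.6,interpolation=3);b=cv2.resize(p[120:280,350:425],None,fx=3.6,fy=3.6,interpolation=3)
cv2.imwrite('pics/crop.png',np.hstack([a,b])[...,::-1])
for n in ['top','side']:
    p=np.load(n+'_p.npy');c=cloud(n,np.load(n+'_d.npy'))
    for nm,y0,y1 in [('L',.1,.3),('R',-.28,-.08)]:
        m=(c[...,2]>.13)&(c[...,2]<.23)&(c[...,0]>.4)&(c[...,0]<.8)&(c[...,1]>y0)&(c[...,1]<y1)
        q=c[m]; pad=q[(q[:,0]<q[:,0].min()+.075)]
        print(n,nm,len(q),'pad n',len(pad),'med',np.round(np.median(pad,0),3),'min',pad.min(0).round(3),'max',pad.max(0).round(3))
        # lever axis: line fit in xy of points
        s=q[(q[:,0]>q[:,0].min()+.07)]
        s=s[abs(s[:,1]-np.median(s[:,1]))<.025]
        print('  lever fit',np.polyfit(s[:,0],s[:,1],1).round(3))
        m=(c[...,2]>.06)&(c[...,2]<.1)&(c[...,0]>.6)&(c[...,0]<.78)&(c[...,1]>y0)&(c[...,1]<y1)
        t=c[m];print('  tin-high',len(t),t.min(0).round(3),t.max(0).round(3))
E
```

```text
top L 864 pad n 416 med [0.435 0.172 0.178] min [0.402 0.137 0.162] max [0.477 0.204 0.189]
  lever fit [0.13  0.114]
  tin-high 379 [0.601 0.136 0.06 ] [0.71  0.256 0.097]
top R 879 pad n 419 med [ 0.458 -0.181  0.178] min [ 0.428 -0.214  0.16 ] max [ 0.502 -0.15   0.189]
  lever fit [-0.009 -0.177]
  tin-high 214 [ 0.6   -0.241  0.06 ] [ 0.734 -0.128  0.095]
side L 1321 pad n 599 med [0.437 0.178 0.176] min [0.402 0.14  0.157] max [0.477 0.21  0.186]
  lever fit [0.135 0.118]
  tin-high 618 [0.6   0.149 0.06 ] [0.712 0.263 0.1  ]
side R 726 pad n 320 med [ 0.462 -0.173  0.175] min [ 0.43  -0.211  0.158] max [ 0.505 -0.143  0.184]
  lever fit [ 0.002 -0.176]
  tin-high 348 [ 0.6   -0.238  0.06 ] [ 0.739 -0.119  0.098]
```

View pics/crop.png

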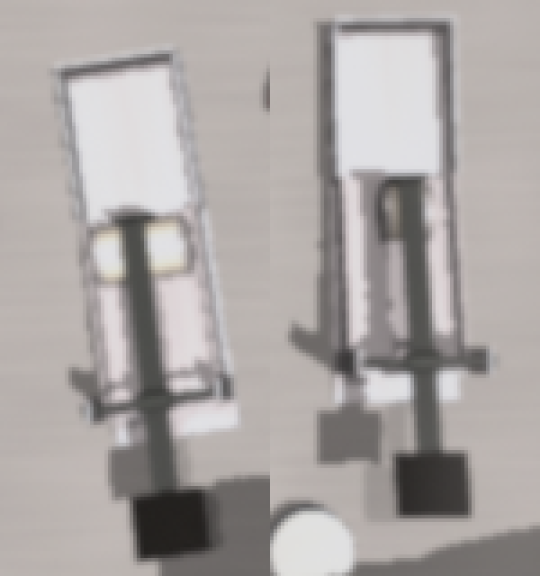

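The left tin is the long one: it sticks out on both sides of its lever, while the right one shows only a short stub. The target is the left paddle, at about (0.433, 0.173, 0.178) with yaw 0.13. Next I go above it with the fingers closed and look.

```bash
python3 - <<'E'
from h import *
env.move_gripper(0.0)
p=env.read_ee_pos(); env.servo_line([p[0],p[1],.36],rate=.25)
q=(R.from_euler('z',.13)*R.from_euler('x',np.pi)).as_quat()[[3,0,1,2]]
env.movep([.433,.173,.33],q); env.servo_line([.433,.173,.225],rate=.15)
print(env.tcp_to_tips,env.read_ee_pos(),env.read_time(),env.read_contact_force(),env.read_grip_width())
s,d=env.camera('side');cv2.imwrite('pics/s1.png',cv2.resize(s[180:320,180:500],None,fx=2.4,fy=2.4)[...,::-1])
E
```

```text
0.017 [0.43348073 0.17305792 0.2257022 ] 6.4333 [ 0.35222175 -0.20922066 -0.10065326] 8.048043410275282e-05
```

View pics/s1.png

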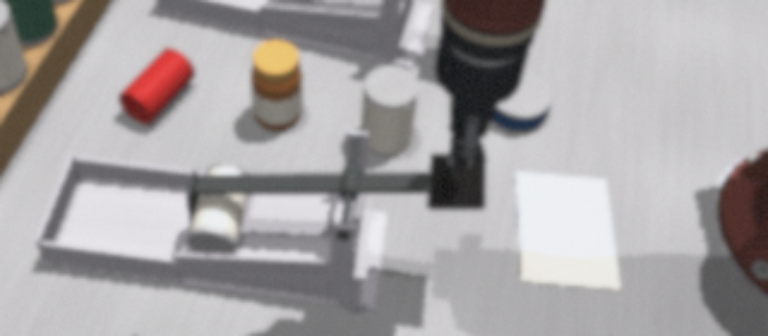

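The closed fingers (crop 465,150) stand just over the left paddle (457,180), and the long tin sits against its gate at (218,205). Now I press.

```bash
python3 - <<'E'
from h import *
f0=np.array(env.read_contact_force())
for z in [.192,.18,.165,.152]:
    env.servo_line([.433,.173,z],rate=.06); print(z,env.read_ee_pos().round(4),(env.read_contact_force()-f0).round(2))
env.pause(1.8)
s,d=env.camera('side');cv2.imwrite('pics/s2.png',cv2.resize(s[180:320,180:500],None,fx=2.4,fy=2.4)[...,::-1])
print(env.read_time(),(env.read_contact_force()-f0).round(2))
E
```

```text
0.192 [0.4332 0.173  0.192 ] [0.71 0.59 0.68]
0.18 [0.433  0.173  0.1799] [-0.72  0.54  0.15]
0.165 [0.4332 0.1731 0.1653] [-1.37  0.53  6.57]
0.152 [0.4337 0.1731 0.1527] [-0.52 -0.21  7.18]
10.15 [-0.77  0.5   6.09]
```

View pics/s2.png

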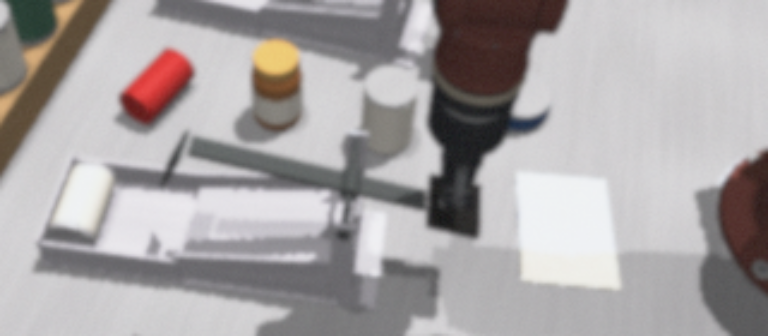

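The gate is up and the long tin lies at the far end of the tray (crop 83,200). Now I let the paddle come up and back off.

```bash
python3 - <<'E'
from h import *
env.servo_line([.433,.173,.20],rate=.05); env.servo_line([.433,.173,.30],rate=.15)
env.pause(1)
s,d=env.camera('side');cv2.imwrite('pics/s3.png',cv2.resize(s[100:320,130:500],None,fx=2.1,fy=2.1)[...,::-1])
c=cloud('side',d);t=c[(c[...,2]>.055)&(c[...,2]<.1)&(c[...,0]>.74)&(c[...,0]<.9)&(c[...,1]>.1)&(c[...,1]<.35)];print(t.mean(0),t.max(0))
print(env.read_time(),env.read_contact_force())
E
```

```text
[0.84124046 0.23127468 0.05887284] [0.86410266 0.27617493 0.06442137]
13.125 [ 0.09138852 -0.0355694   0.15812957]
```

View pics/s3.png

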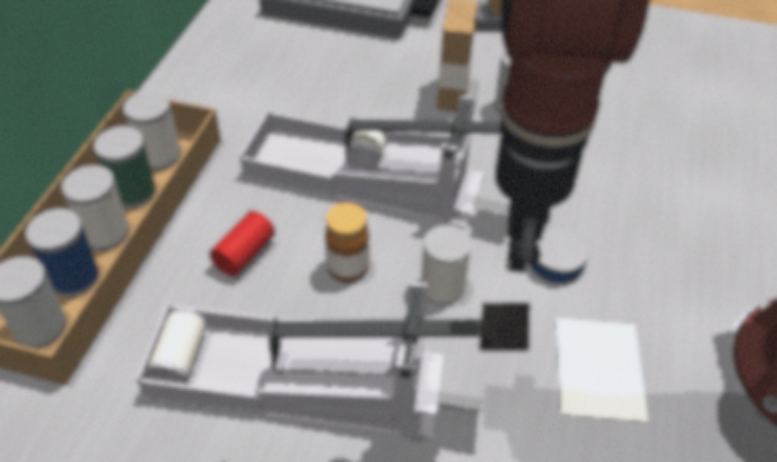

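The gate is shut again (275,340), the long tin is in its tray (178,343), the short tin is still behind its gate (368,142), and the robot is clear of everything.

```bash
python3 -c "
from rig import env
print(env.finish_job())"
```

```text
the job is handed in; nothing more can be done
None
```

I handed the job in at about 13 s: the long tin lies in its catch tray, both gates look shut in the last picture, and the short tin and bystanders in view look undisturbed; `finish_job()` gave no verdict.

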